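Hang a shop bin in a slat board

TASK

Pick up the plywood shop bin by its carry fin and hang it in the top groove of the slat board, in the free stretch between the two pegs: with the front of the bin tipped up, feed the steel tongue on its back into the groove, then rotate the bin down until it hangs level with its back flat against the board, and let go. Feel for the groove and seat the bin gently, never pressing it against the board or stand with more than about 60 N, and leave the other things on the bench where they are.

Things in the scene. Friction and masses are not known exactly. Their poses are not given: they have to be found in the camera images.
- bin_fin (a point): Centre of the grip zone of the bin's carry fin: an upright board in the bin's mid-plane, 12 mm thick (y), 75 mm long (x, 37.5 either side), top edge 22 mm above this point, clear of the 45 mm walls down to 35 mm below it. 80 mm above the bin's underside. Axes: z up, +x to the bin's back (hook side), y along its width.
- bin: Open plywood bin, 120 mm deep (x), 80 mm wide (y), walls 45 mm high, about 0.36 kg (varies). Origin under its centre, 22.5 mm behind bin_fin (+x); axes as bin_fin. Back plate 61 mm high, outer face at x = +60 mm. Stands level on the bench at first.
- bin_arm (a point): Root of the hook: middle of the underside of its level arm, in the plane of the bin's back face; 82.5 mm behind and 24 mm below bin_fin. The hook is a steel strip 50 mm wide (y): the arm, 5 mm thick, sticks 6 mm out of the back, then the tongue, 4 mm thick, rises leaning 30 degrees from vertical away from the bin. Axes as bin_fin.
- bin_tongue (a point): Middle of the top end of the bin's steel tongue: 14.5 mm behind the back face and 19 mm above bin_arm with the bin level. Axes as bin_fin.
- stand: Fixed bench stand: two wooden uprights 235 mm tall, 374 mm apart, on 200 mm feet, holding the upright plywood slat board, 342 mm wide, front face at x = -18 mm. Origin on the bench midway between them; z up, -x out of the board's front (where the bin hangs), y along it. Two steel pegs, 65 mm long, hang in the top groove at y = -128 and +128 mm; hung things reach 115 mm below.
- groove (a point): Reference mark below the middle of the top groove, on the board's front face, 134 mm up; axes as stand. The board is bolted through slots in the uprights at a height that differs each time: the lower edge of the top groove's mouth really lies 6 to 46 mm straight above this point, so find it by touch or sight. The board does not give when pushed. Sideways and in depth the point is true.
- slat_top (a point): Reference mark 50 mm above groove: the middle of the board's top edge lies 6 to 46 mm above it, by the same amount as the groove. Both level grooves, 80 mm apart, have a mouth 14 mm high through an 8 mm thick front slat; behind it a hollow 20 mm deep reaches 14 mm above and below the mouth. Axes as stand.
- hung (a point): Place of bin_arm once hung, less the same 6 to 46 mm of height; 0.5 mm in front of groove, axes as stand and as the hung bin's. The arm lies on the groove's lower edge, tongue behind the slat above, back on the board. The tongue enters only with the bin tipped front-up over 15 degrees (at 35, bin_arm enters 2 mm above the edge and 16 mm out, ending 6 mm above and 2 mm out).
- offcut: Dark wood offcut 90 x 40 x 30 mm lying by the bin; origin under its centre. To be left alone.
- tape: Cardboard tape roll 64 mm across, 22 mm high, near the bin's front; origin under its centre. To be left alone.
- screwdriver: Screwdriver lying on the bench below the slat board's front. To be left alone.
- glue: Glue bottle 56 mm across, 150 mm high, behind the slat board; origin under its centre. To be left alone.
- tin: Open steel tin 76 mm across, 80 mm high, near the far edge; origin under its centre. To be left alone.
- hammer: Hammer lying near the far edge. To be left alone.
Things that resemble listed ones, but are neither listed nor needed, are in the scene too. What is meant by the bin is not black, green or pink, and is the larger of those in its own colour.

How it is judged:
By the outcome, as a careful person would: the job done as asked, in the order asked, and still so for the second after the job is handed in, with the robot touching nothing.
It also fails if it takes over 72 s, if anything falls off the work surface, if the arm or the gripper's body presses on something with over 40 N, if the wrist force passes 120 N, or if a joint passes its speed limit or range.

ROBOT

A 6-joint arm with a two-finger parallel gripper is mounted at the origin on the work surface. World frame = base frame: x ahead of the robot, y to its left, z up, the work surface at z = 0. Lengths are in mm, angles in rad, forces in N, time in s.
With the tool pointing down it reaches from about 400 to 925 mm from the base axis. Payload 12.5 kg.
Tool frame: the origin (TCP) lies at the very end of the fingers, on their centre line; the grasp point (between the pads) lies 19 mm behind it; z points along the fingers, y is the line along which they close (so a half turn about z gives the same grasp; the last joint's range is limited). The gripper opens to 95 mm and grips with 3 to 60 N. Pads are 20 mm wide; open, the fingers measure 119 mm over their backs; the gripper's body (75 mm by 180 mm) begins 59 mm behind the grasp point.
Start: joints at [1.214, 0.491, 1.559, -0, 1.092, -0.106], TCP at [155.094, 605.469, 214.661] pointing down, gripper open.
Joint ranges: [-3.1, 3.1], [-0.84, 2.19], [0.05, 2.79], [-1.13, 4.28], [0.06, 2.93], [-2.69, 2.69]. Speed limits (rad/s): [2.22, 2.22, 2.79, 3.14, 3.14, 3.14].

INTERFACE

Orientations are given as [roll, pitch, yaw] about the fixed x, y, z axes, in that order (R = Rz(yaw) Ry(pitch) Rx(roll)).
In Python, from cell import state, imaging, env, spot_in, mark_of gives the robot as it stands. The module is installed in compiled form; this text tells all that it offers.
- The arm moves only by the tool step_arm, never from a script. Its argument "increments" is a list of rows, each an object with "slide": the shift along the tool's x, y, z in m, a list of three; "roll": the turn about the tool's z in rad. A call has 1 to 5 rows; each row is the pose to reach, as a shift and turn from the pose commanded when the call began, along the tool's axes at that moment; what a row does not reach only later rows make up. A row lasts 1/8 s, in which the tool goes at most 62.5 mm and 10.7 degrees, less where a joint would pass 70% of its speed; a pose out of reach is approached as far as the arm can. A call with a gripper value outside its range is refused whole. "fingers" is the opening, from 0 (shut) to 1 (fully open), set as the call begins (left out, the last holds). The fingers move at their own pace and stop on an object; the grip force is fixed at half the most. Time passes only in rows, so rows that repeat a pose let the fingers close. It gives the time, the measured TCP pose, the force, the opening and the grip force at its end, in the units of the state.
- state(): the state, without advancing time (a new reading comes with each control period).
- imaging.read_camera(name): name is "side" or "top" or "wrist"; returns a dict with "color" (420x560x3 uint8, red, green, blue), "z_map" (420x560 float32, mm along the optical axis (not along the pixel's ray), 0 where there is no reading), "intrinsics" (3x3 intrinsics, pixels), "distortion" ([k1, k2, p1, p2, k3] as OpenCV has them; the pictures are not rectified), "camera_from_world" (4x4, takes a point from world to camera coordinates). Camera axes: x right, y up, looking along -z (the intrinsics and any distortion apply to the point x, -y, -z); pixel columns grow to the right and rows downward; lengths in mm; the calibration is good to about 2 mm. A picture is of the moment at which its call begins.
- env.job_done(): hands the job in; it is judged then, once.
Trained networks look in the newest picture that a camera, given by its name, has taken for a name from the list of things; names that differ only in an ending like _2 or _b are one class to them, and where a whole thing is asked for, a point or a joint stands for the part that bears it (a point fixed in the world has none). Each returns a list of dicts, best first, with "confidence" (0 to 1); they miss things now and then, are a little off and sometimes report something else, mostly with a low value. They report only what shows in the picture. A call takes as long as a camera call. They do not tell look-alikes from the thing itself.
- spot_in(camera, target): "bbox" ([left, top, right, bottom] in pixels, round what is visible of it).
- mark_of(camera, target): "uv" ([column, row] in pixels: a listed point, or the origin of a listed thing).
The state is a dict: "t": time; "joints": joint angles; "qvel": joint speeds; "tau": joint torques, N m; "eef_pos": TCP position; "tcp_rot": TCP orientation; "ft_force": force on the tool from outside, world axes, zero at the start; "moment": the same for the moment, N m; "opening": opening from 0.0 (shut) to 1.0 (fully open); "grip_force": force on a finger pad.
Only numpy, scipy, OpenCV 4.12 (cv2) and the standard library are available. Lean on these libraries where they do the work, as an engineer would, in place of code of your own. Each camera call takes 0.05 s, during which the arm holds its last target. There are 200 camera calls.

## Working session

There is one attempt and no reset: what is moved stays moved. The work goes in short steps, Python scripts to look and compute and a tool call to move; the robot and the scene stay as the last step left them, time stands still between calls to the robot, and variables do not carry over. Pictures are saved under pics/ and viewed, at most 13 in all, crops included, and the job is handed in when it is done.

Besides the shell and the picture viewer there is one more tool, called after ">>>" as name([rows], argument=value, ...), one row to a line, values as JSON. step_arm: Moves the arm, as the interface text tells. Its arguments: {"type":"object","properties":{"increments":{"type":"array"},"fingers":{"type":"number"}},"required":["increments"]}

```bash
ls; mkdir -p pics
cat > h.py <<'E'
import numpy as np, cv2
from cell import state, imaging, env, spot_in, mark_of
from scipy.spatial.transform import Rotation as R
def cam(n):
    return imaging.read_camera(n)
def save(img,f): cv2.imwrite('pics/'+f, cv2.cvtColor(img,cv2.COLOR_RGB2BGR))
def ray(c,uv):
    p=cv2.undistortPoints(np.array([[uv]],float),np.array(c['intrinsics']),np.array(c['distortion']))[0,0]
    T=np.linalg.inv(np.array(c['camera_from_world']))
    d=T[:3,:3]@np.array([p[0],-p[1],-1.0]); return T[:3,3],d
def at_z(c,uv,z):
    o,d=ray(c,uv); return o+d*(z-o[2])/d[2]
def at_depth(c,uv):
    u,v=int(round(uv[0])),int(round(uv[1])); w=c['z_map'][max(v-1,0):v+2,max(u-1,0):u+2]; w=w[w>0]
    o,d=ray(c,uv); return o+d*np.median(w) if len(w) else None
def proj(c,P):
    T=np.array(c['camera_from_world']); q=T[:3,:3]@np.array(P,float)+T[:3,3]
    q=np.array([q[0],-q[1],-q[2]])
    return cv2.projectPoints(q[None],np.zeros(3),np.zeros(3),np.array(c['intrinsics']),np.array(c['distortion']))[0][0,0]
def cloud(c):
    z=c['z_map']; vv,uu=np.mgrid[:z.shape[0],:z.shape[1]]
    p=cv2.undistortPoints(np.stack([uu,vv],-1).reshape(-1,1,2).astype(float),np.array(c['intrinsics']),np.array(c['distortion']))[:,0].reshape(z.shape+(2,))
    T=np.linalg.inv(np.array(c['camera_from_world']))
    q=np.stack([p[...,0]*z,-p[...,1]*z,-z],-1)
    w=q@T[:3,:3].T+T[:3,3]; w[z<=0]=np.nan; return w
E
cat > a.py <<'E'
from h import *
np.set_printoptions(precision=1,suppress=True)
for n in ['top','side']:
    c=cam(n); save(c['color'],n+'1.png'); np.savez(n+'1.npz',**{k:np.array(v) for k,v in c.items()})
    print(n,np.linalg.inv(np.array(c['camera_from_world']))[:3,3])
    for t in ['bin','bin_fin','bin_arm','groove','slat_top','stand']:
        for m in mark_of(n,t)[:4]:
            print(n,t,np.round(m['confidence'],2),np.array(m['uv']),at_depth(c,m['uv']))
print(state())
E
python3 a.py
```

```text
pics
top [ 321.4   17.1 1260.9]
top bin 0.97 [348.6 232.4] [ 463.9 -189.4   71.2]
top bin 0.59 [291.4 276.2] [346.  -33.7 100. ]
top bin 0.57 [355.5 180.1] [ 625.  -225.     3.7]
top bin 0.56 [400.7 196.7] [ 563.6 -336.2   67. ]
top bin_fin 0.96 [364.1 182. ] [ 604.1 -236.3   68.3]
top bin_fin 0.94 [361.5 227.7] [ 473.1 -218.9   99.7]
top bin_fin 0.92 [406.6 192.4] [ 589.5 -373.     2.9]
top bin_fin 0.83 [289.4 269.5] [363.1 -28.5 101.7]
top bin_arm 0.94 [299.3 297.9] [290.  -56.3  59.5]
top bin_arm 0.9 [420.6 185.1] [ 602.1 -401.2   43.3]
top bin_arm 0.8 [326.2 233.2] [ 461.8 -129.3   68. ]
top bin_arm 0.59 [393.2 321.4] [ 225.3 -318.7    4.6]
top groove 0.81 [190.3 196.2] [556.  235.4  95.6]
top slat_top 0.68 [189.3 192.1] [566.7 238.1  97.8]
top stand 0.89 [192.7 205.9] [533.4 231.8  75.3]
side [ 482.2 -679.9 1022.8]
side bin 0.92 [183.1 356.2] [ 281.  -373.8  101.6]
side bin 0.86 [270.3 307.6] [ 478.1 -254.5   99.2]
side bin 0.85 [322.9 315.8] [ 616.4 -236.2    5. ]
side bin 0.66 [227.6 252.6] [353.7 -38.6   7.2]
side bin_fin 0.84 [269.9 300.3] [ 477.1 -235.    98.9]
side bin_fin
[... 300 characters left out ...]
-308.1   57.4]
side bin_arm 0.83 [337.2 300.5] [ 652.6 -209.5   40. ]
side groove 0.64 [290.3 181. ] [546.1 246.8   1.1]
side groove 0.63 [290.9 156.5] [543.4 233.4 128.9]
side slat_top 0.77 [291.2 139.4] [541.8 230.8 202.1]
side slat_top 0.43 [269.8 299.1] [ 476.9 -231.9   99.2]
side stand 0.97 [290.  181.5] [545.  244.3   1.4]
{'t': 0.7, 'joints': array([ 1.2,  0.5,  1.6, -0. ,  1.1, -0.1]), 'qvel': array([-0.,  0., -0., -0.,  0., -0.]), 'tau': array([ -0. , -61.2, -25.8,   0.1,   0. ,  -0. ]), 'eef_pos': array([155.1, 605.5, 214.7]), 'tcp_rot': array([3.1, 0. , 2.9]), 'ft_force': array([ 0.4,  0.1, -0.5]), 'moment': array([-0.,  0.,  0.]), 'grip_force': 0.0, 'opening': 0.9987129088695386}
```

View pics/top1.png

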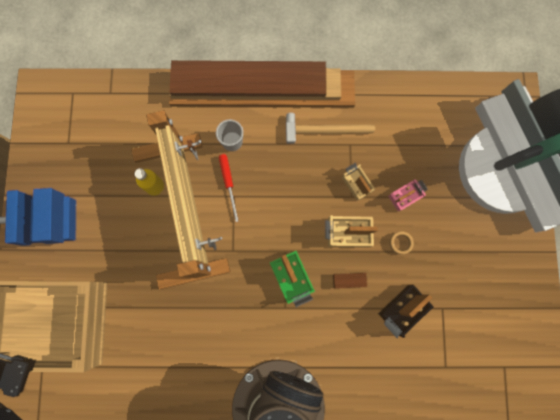

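View pics/side1.png

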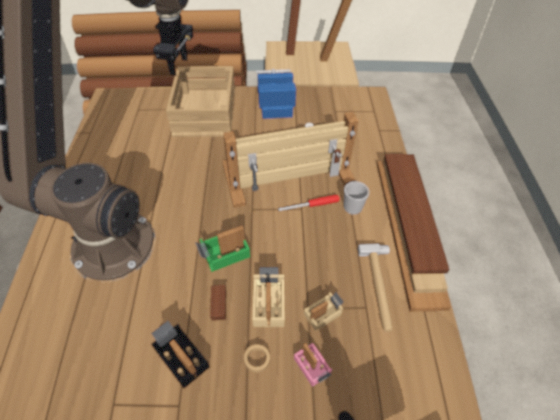

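The plywood candidates are the bin at top (351,231) and the smaller one at (358,181). The others are green (292,277), black (406,310) and pink (408,195). I choose (351,231): it is plywood and the larger of the two, and its hook faces left, toward the board. The board is at (180,195), with pegs at (190,145) and (207,243).

```bash
cat > b.py <<'E'
from h import *
np.set_printoptions(precision=1,suppress=True)
C={n:dict(np.load(n+'1.npz')) for n in ['top','side']}
W={n:cloud(C[n]) for n in C}
a=cv2.resize(C['top']['color'][150:270,280:440],None,fx=3.5,fy=3.5,interpolation=cv2.INTER_CUBIC)
save(a,'crop1.png')
for n in C:
    P=W[n].reshape(-1,3); P=P[~np.isnan(P).any(1)]
    # fin: above bin
    m=(abs(P[:,0]-473)<70)&(abs(P[:,1]+218)<90)
    F=P[m&(P[:,2]>70)]; print(n,'fin n',len(F),'z',np.percentile(F[:,2],[5,50,95]))
    F=F[F[:,2]>85]
    (cx,cy),(w,h),ang=cv2.minAreaRect(F[:,:2].astype(np.float32)); print('fin rect',cx,cy,w,h,ang, np.degrees(np.arctan2(*np.linalg.svd(F[:,:2]-F[:,:2].mean(0))[2][0][::-1])))
    B=P[m&(P[:,2]>35)&(P[:,2]<70)]; r=cv2.minAreaRect(B[:,:2].astype(np.float32)); print('bin rect',r, np.percentile(B[:,2],[5,50,95]))
    # board
    m=(P[:,0]>350)&(P[:,0]<750)&(P[:,1]>140)&(P[:,1]<330)
    S=P[m&(P[:,2]>100)]; print('stand z',np.percentile(S[:,2],[1,25,50,75,90,99]),len(S))
    for lo in range(160,250,5):
        q=S[(S[:,2]>=lo)&(S[:,2]<lo+5)]; 
        if len(q): print(lo,len(q),np.median(q,0),end=' ')
    print()
    S=S[S[:,2]>150]
    rng=np.random.default_rng(0);best=0
    for _ in range(500):
        t=S[rng.choice(len(S),3,False)]; nn=np.cross(t[1]-t[0],t[2]-t[0]); nn/=np.linalg.norm(nn)+1e-9
        if abs(nn[2])>.15: continue
        i=abs((S-t[0])@nn)<2.5
        if i.sum()>best: best=i.sum(); bi=i
    Q=S[bi]; c0=Q.mean(0); nn=np.linalg.svd(Q-c0)[2][2]; print('plane',best,c0,nn,np.degrees(np.arctan2(nn[1],nn[0])))
E
python3 b.py
```

```text
top fin n 199 z [ 71.4  98.7 103.8]
fin rect 470.00518798828125 -223.1631317138672 73.15934753417969 11.462430000305176 89.46192169189453 -90.09422011181465
bin rect ((471.2127685546875, -195.8651885986328), (133.92648315429688, 81.26514434814453), 89.28587341308594) [37.5 45.7 63.1]
stand z [105.4 185.3 195.5 208.4 231.8 236.1] 3683
160 42 [624.1 234.2 161.3] 165 33 [434.6 201.7 168.2] 170 50 [529.4 229.8 172. ] 175 42 [579.2 242.1 177.6] 180 53 [519.4 227.  182.6] 185 77 [580.4 250.7 188.5] 190 748 [536.9 251.7 193.2] 195 404 [538.2 249.3 196.3] 200 159 [546.9 249.5 203.1] 205 724 [542.3 249.  207.9] 210 128 [556.6 253.8 211.1] 215 28 [709.3 281.2 217.9] 220 19 [708.2 282.6 222.5] 225 35 [708.8 286.8 228.6] 230 350 [705.7 276.1 233. ] 235 91 [371.8 228.8 235.9] 
plane 783 [548.8 236.2 191.9] [-0.2  1.  -0.1] 103.80843229559086
side fin n 195 z [ 71.4  99.9 103.5]
fin rect 472.42254638671875 -225.6057891845703 75.56953430175781 10.039119720458984 89.8858413696289 -90.00079985511543
bin rect ((471.7904052734375, -195.74166870117188), (134.23809814453125, 78.82958984375), 88.80667114257812) [36.7 45.4 65.4]
stand z [101.5 139.9 173.8 200.6 208.9 234.6] 4499
160 94 [501.5 220.4 161.6] 165 40 [668.2 232.1 167. ] 170 100 [559.2 239.5 173. ] 175 147 [542.1 234.4 177.2] 180 157 [532.8 231.8 182.4] 185 160 [528.3 231.8 187.5] 190 264 [568.5 253.4 193.4] 195 332 [529.4 246.7 197.3] 200 302 [545.3 247.2 202.8] 205 486 [545.2 248.2 207.5] 210 77 [505.4 227.2 211.4] 215 33 [713.5 276.4 217.5] 220 33 [710.8 275.3 222.2] 225 37 [710.3 276.8 228. ] 230 160 [372.9 226.2 233.1] 235 29 [719.2 291.6 235.8] 
plane 1393 [539.3 232.8 186.9] [-0.2  1.   0. ] 103.58185264205184
```

View pics/crop1.png

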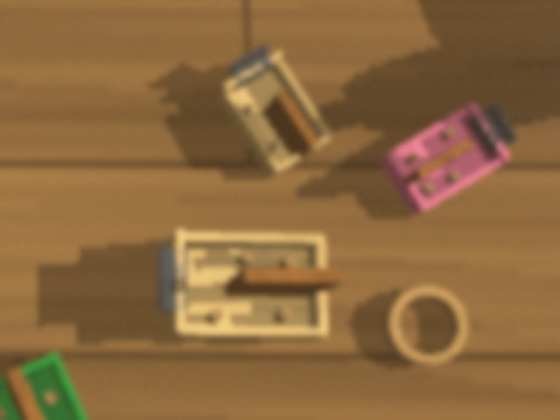

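The crop confirms the choice: the larger plywood bin, with its hook on the left (170,285) and its fin at (285,278). Next I profile the board.

```bash
cat > c.py <<'E'
from h import *
np.set_printoptions(precision=1,suppress=True)
C={n:dict(np.load(n+'1.npz')) for n in ['top','side']}
a=np.radians(103.7); ex=np.array([np.cos(a),np.sin(a)]); ey=np.array([-ex[1],ex[0]])
for n in C:
    P=cloud(C[n]).reshape(-1,3); P=P[~np.isnan(P).any(1)]
    P=P[(P[:,0]>330)&(P[:,0]<770)&(P[:,1]>130)&(P[:,1]<340)&(P[:,2]>100)]
    d=P[:,:2]-[540,250]; s=d@ex; t=d@ey
    T=P[P[:,2]>228]; dt=T[:,:2]-[540,250]
    for sg in (1,-1):
        k=(dt@ey)*sg>100; print(n,'post',sg,k.sum(), np.percentile(dt[k]@ex,[5,50,95]),np.percentile(dt[k]@ey,[3,50,97]), np.median(T[k],0))
    m=abs(t)<90
    for lo in np.arange(130,216,3):
        k=m&(P[:,2]>=lo)&(P[:,2]<lo+3)
        if k.sum()>3: print(lo,k.sum(),np.percentile(s[k],[5,25,50,75,95]))
    k=m&(P[:,2]>203)&(P[:,2]<213); print('slope',np.polyfit(t[k],s[k],1))
    k=m&(P[:,2]>175)&(P[:,2]<190)&(s<0); print('front slope',np.polyfit(t[k],s[k],1))
    # pegs: things in front of board
    k=(s<-35)&(abs(t)<160)&(P[:,2]>120); 
    for sg in (1,-1):
        q=k&(t*sg>80); print('peg',sg,q.sum(), np.percentile(t[q],[5,50,95]) if q.any() else '')
img=cv2.resize(C['side']['color'][105:215,215:370],None,fx=5,fy=5,interpolation=cv2.INTER_CUBIC); save(img,'crop2.png')
E
python3 c.py
```

```text
top post 1 261 [-16.6   3.5  23.8] [168.7 182.8 196.7] [360.8 210.6 233.5]
top post -1 231 [-15.2   5.5  25.5] [-203.2 -188.7 -174.7] [721.6 300.3 233.3]
130 11 [-17.7 -17.4 -17.2 -17.  -16.7]
133 6 [-17.3 -17.2 -17.  -17.  -16.9]
136 14 [-17.7 -17.5 -17.1 -16.8 -16.5]
139 14 [-17.7 -17.4 -17.2 -16.9 -16.8]
142 12 [-17.7 -17.4 -17.  -16.8 -16.7]
145 12 [-17.4 -17.4 -17.1 -16.8 -16.7]
148 14 [-17.6 -17.3 -17.1 -16.8 -16.1]
151 12 [-17.4 -17.2 -16.9 -16.6 -16.5]
154 21 [-17.7 -16.8 -16.4 -15.8 -15. ]
157 35 [-17.5 -16.9 -16.2 -15.7 -15.3]
160 13 [-17.7 -16.8 -16.4 -16.1 -15.6]
172 11 [-17.4 -17.2 -17.  -16.9 -16.5]
175 14 [-17.3 -17.2 -17.1 -17.  -16.6]
178 17 [-17.5 -17.2 -17.  -16.7 -16.5]
181 7 [-17.3 -17.2 -17.  -16.9 -16.6]
184 12 [-17.5 -17.2 -17.  -16.8 -16.7]
187 30 [-17.4 -17.1 -16.6   1.9   9.8]
190 172 [-16.8  -3.1   1.1   5.7  10.1]
193 302 [-6.6 -2.8  2.3  7.6 10.5]
196 102 [-17.1  -3.4   2.1   7.7  11.3]
199 31 [-17.2 -17.   -7.4  11.   11.6]
202 53 [-17.  -16.4  -9.9  11.1  16.6]
205 211 [-16.6 -14.2  -9.6  13.8  16.7]
208 190 [-16.4 -13.1  -9.8  12.8  15.9]
211 26 [-17.
[... 710 characters left out ...]
  -10.9]
169 5 [-15.2 -14.5 -13.1 -12.5 -12.4]
172 23 [-18.4 -16.7 -15.6 -15.1 -14.6]
175 40 [-18.1 -17.1 -16.1 -15.1 -12.9]
178 36 [-19.1 -17.8 -16.8 -15.3 -13.2]
181 46 [-20.5 -18.  -16.8 -14.7 -13. ]
184 45 [-19.2 -17.8 -16.9 -15.6 -13.9]
187 46 [-19.1 -17.4 -15.8 -14.7 -13.3]
190 49 [-18.  -16.9 -14.8   9.6  14. ]
193 118 [-18.9 -15.9   6.3   9.7  12.4]
196 76 [-18.9 -16.2   6.5  10.5  13.1]
199 83 [-19.7 -17.4 -13.8   9.8  12.2]
202 99 [-18.8 -16.9 -12.9  10.4  13.1]
205 151 [-18.3 -14.8  -7.   11.5  16.3]
208 90 [-18.5 -15.  -11.2   9.7  13.6]
211 14 [-20.  -18.1 -15.4 -12.8   7.5]
slope [-0.  -3.2]
front slope [  0.  -16.4]
peg 1 65 [115.7 125.5 134.9]
peg -1 91 [-146.6 -132.3 -124.2]
```

View pics/crop2.png

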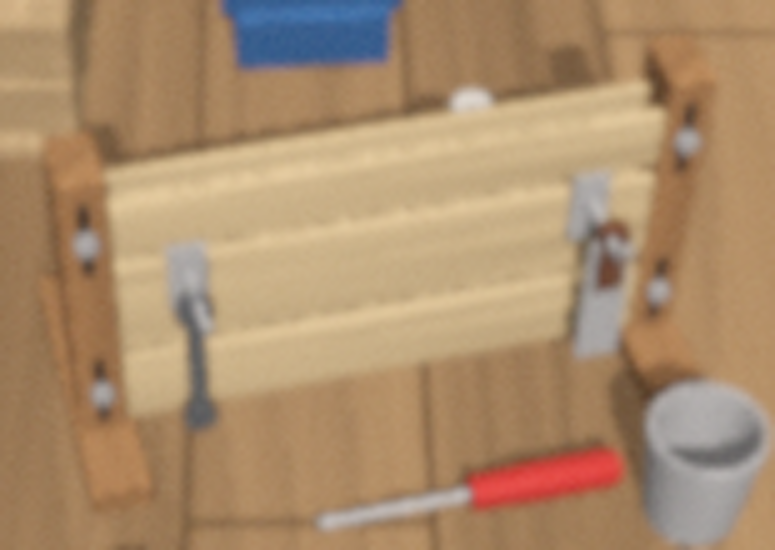

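Crop 2 shows the board with its slats. The top groove runs from (115,255) to (570,190), with pegs at (187,270) and (590,205) and the stretch between them free. Depth gives these numbers:

| Item | Estimate |
|---|---|
| Board top edge | z ≈ 208–209 |
| Groove lower lip | z ≈ 159 |
| Stand yaw | 103.7° |
| Front face centre | (547, 234) |
| Fin centre | (471.5, −225, 80) |
| Bin yaw | ≈ 89.7° |

The moves cannot pitch the tool, so the bin has to tip by pivoting between the pads. Its centre of mass lies behind the fin, which helps. I will grip slightly forward of the fin centre.

```bash
cat > g.py <<'E'
from h import *
import sys
def plan(wps,p=None,yaw=None):
    s=state()
    if p is None: p=np.array(s['eef_pos']); yaw=s['tcp_rot'][2]
    for w in wps:
        d=np.array(w[:3],float)-p; ty=w[3]
        Rt=R.from_euler('xyz',[np.pi,0,yaw]).as_matrix()
        print(w,'slide',np.round(Rt.T@d/1000,4).tolist(),'roll',round(float(yaw-ty),4),'dist',round(float(np.linalg.norm(d))))
        p=np.array(w[:3],float); yaw=ty
E
python3 -c "
from g import *
s=state();print(s['tcp_rot'])
plan([(330,500,350,2.4),(520,260,350,1.8),(520,-30,300,1.56),(471,-232,190,1.56),(471,-232,61,1.56)])"
```

```text
[3.14145957e+00 4.70348253e-05 2.89080964e+00]
(330, 500, 350, 2.4) slide [-0.1956, -0.0588, -0.1353] roll 0.4908 dist 245
(520, 260, 350, 1.8) slide [-0.3022, -0.0486, -0.0] roll 0.6 dist 306
(520, -30, 300, 1.56) slide [-0.2824, -0.0659, 0.05] roll 0.24 dist 294
(471, -232, 190, 1.56) slide [-0.2025, -0.0468, 0.11] roll 0.0 dist 235
(471, -232, 61, 1.56) slide [0.0, -0.0, 0.129] roll 0.0 dist 129
```

>>> step_arm([
  {"slide": [-0.1956,-0.0588,-0.1353],"roll": 0.4908},
  {"slide": [-0.1956,-0.0588,-0.1353],"roll": 0.4908},
  {"slide": [-0.1956,-0.0588,-0.1353],"roll": 0.4908},
  {"slide": [-0.1956,-0.0588,-0.1353],"roll": 0.4908},
  {"slide": [-0.1956,-0.0588,-0.1353],"roll": 0.4908},
], fingers=0.6)

```text
t: 1.32
eef_pos: [332.7, 498.9, 352.3]
tcp_rot: [3.137, 0.0, 2.396]
ft_force: [-0.5, 0.5, -0.3]
opening: 0.604
grip_force: 0.0
```

>>> step_arm([
  {"slide": [-0.3022,-0.0486,0],"roll": 0.6},
  {"slide": [-0.3022,-0.0486,0],"roll": 0.6},
  {"slide": [-0.3022,-0.0486,0],"roll": 0.6},
  {"slide": [-0.3022,-0.0486,0],"roll": 0.6},
  {"slide": [-0.3022,-0.0486,0],"roll": 0.6},
])

```text
t: 1.95
eef_pos: [520.4, 258.9, 349.2]
tcp_rot: [-3.141, -0.0, 1.8]
ft_force: [-0.0, 0.6, -0.1]
opening: 0.602
grip_force: 0.0
```

>>> step_arm([
  {"slide": [-0.2824,-0.0659,0.05],"roll": 0.24},
  {"slide": [-0.2824,-0.0659,0.05],"roll": 0.24},
  {"slide": [-0.2824,-0.0659,0.05],"roll": 0.24},
  {"slide": [-0.2824,-0.0659,0.05],"roll": 0.24},
  {"slide": [-0.2824,-0.0659,0.05],"roll": 0.24},
])

```text
t: 2.58
eef_pos: [519.3, -31.4, 298.8]
tcp_rot: [-3.14, -0.0, 1.56]
ft_force: [0.1, -0.4, 0.2]
opening: 0.6
grip_force: 0.0
```

>>> step_arm([
  {"slide": [-0.2025,-0.0468,0.11],"roll": 0},
  {"slide": [-0.2025,-0.0468,0.11],"roll": 0},
  {"slide": [-0.2025,-0.0468,0.11],"roll": 0},
  {"slide": [-0.2025,-0.0468,0.11],"roll": 0},
  {"slide": [-0.2025,-0.0468,0.11],"roll": 0},
])

```text
t: 3.2
eef_pos: [469.8, -232.9, 187.7]
tcp_rot: [-3.138, -0.002, 1.557]
ft_force: [0.0, 0.3, 0.2]
opening: 0.599
grip_force: 0.0
```

Now one close look with the wrist camera.

Run:
```python
from g import *
np.set_printoptions(precision=1,suppress=True)
c=cam('wrist'); save(c['color'],'w1.png')
P=cloud(c).reshape(-1,3); P=P[~np.isnan(P).any(1)]
m=(abs(P[:,0]-471)<60)&(abs(P[:,1]+210)<90)
F=P[m&(P[:,2]>92)&(P[:,2]<108)]; print(len(F), F.min(0) if len(F) else '',F.max(0) if len(F) else '')
if len(F): print(cv2.minAreaRect(F[:,:2].astype(np.float32)),F.mean(0))
B=P[m&(P[:,2]>35)&(P[:,2]<66)]; print(len(B)); print(cv2.minAreaRect(B[:,:2].astype(np.float32)))
s=state();print(s['eef_pos'],s['tcp_rot'])
```

```text
1250 [ 465.5 -259.9   92.4] [ 478.  -184.6  104.2]
((471.7782897949219, -222.27996826171875), (75.29695892333984, 11.428227424621582), 89.00700378417969) [ 471.6 -220.2  101.5]
3757
((471.95745849609375, -195.7183074951172), (128.6312255859375, 80.26394653320312), 89.32421875)
[ 470.5 -231.8  188.7] [-3.1 -0.   1.6]
```

View pics/w1.png

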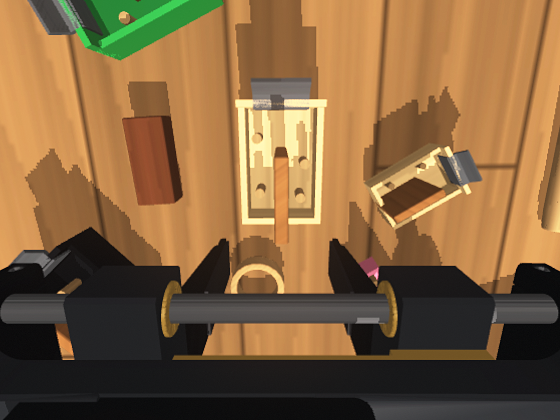

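The wrist view shows the plywood bin centred, with its fin from (281,150) to (281,240) between the open fingers, and the tape at (257,278). The fin centre is (471.8, −222.3). I descend 8 mm forward of it and grip.

>>> step_arm([
  {"slide": [0.002,0.001,0.06],"roll": 0},
  {"slide": [0.002,0.001,0.1],"roll": 0},
  {"slide": [0.002,0.001,0.129],"roll": 0},
  {"slide": [0.002,0.001,0.129],"roll": 0},
])

```text
t: 3.75
eef_pos: [471.9, -228.1, 59.9]
tcp_rot: [-3.139, -0.002, 1.562]
ft_force: [-0.6, -0.3, -0.5]
opening: 0.6
grip_force: 0.0
```

>>> step_arm([
  {"slide": [0,0,0],"roll": 0},
  {"slide": [0,0,0],"roll": 0},
  {"slide": [0,0,0],"roll": 0},
  {"slide": [0,0,0],"roll": 0},
  {"slide": [0,0,0],"roll": 0},
], fingers=0)

```text
t: 4.38
eef_pos: [472.0, -230.0, 61.1]
tcp_rot: [3.142, -0.0, 1.56]
ft_force: [-3.5, -1.1, 3.6]
opening: 0.128
grip_force: 1.8
```

>>> step_arm([
  {"slide": [0,0,-0.01],"roll": 0},
  {"slide": [0,0,-0.02],"roll": 0},
  {"slide": [0,0,-0.03],"roll": 0},
  {"slide": [0,0,-0.04],"roll": 0},
  {"slide": [0,0,-0.05],"roll": 0},
])

```text
t: 5.0
eef_pos: [472.0, -230.0, 111.7]
tcp_rot: [3.141, 0.0, 1.56]
ft_force: [0.4, 0.2, -2.1]
opening: 0.124
grip_force: 30.0
```

```bash
cat > tilt.py <<'E'
from g import *
np.set_printoptions(precision=1,suppress=True)
def tilt(n='side',fn=None):
    c=cam(n); s=state(); e=np.array(s['eef_pos']); y=s['tcp_rot'][2]
    if fn: save(c['color'],fn)
    P=cloud(c).reshape(-1,3); P=P[~np.isnan(P).any(1)]
    a=P-e; ex=np.array([np.cos(y),np.sin(y)]); ey=np.array([-ex[1],ex[0]])
    u=a[:,:2]@ex; v=a[:,:2]@ey; z=a[:,2]-19
    return u,v,z,s
if __name__=='__main__':
    import sys
    n=sys.argv[1]
    u,v,z,s=tilt(n,sys.argv[2] if len(sys.argv)>2 else None)
    print(s['eef_pos'],s['tcp_rot'],s['ft_force'],s['opening'],s['grip_force'])
    # side wall tops |v| 34..41 ; top surface profile
    for lo in range(-80,140,10):
        k=(u>lo)&(u<lo+10)&(abs(abs(v)-37)<6)&(z<40)&(z>-110)
        if k.sum()>2: print(lo+5,k.sum(),np.percentile(z[k],[50,85,97]),'fin',np.percentile(z[(abs(v)<8)&(u>lo)&(u<lo+10)&(z<45)&(z>-100)],[50,97]) if ((abs(v)<8)&(u>lo)&(u<lo+10)&(z<45)&(z>-100)).any() else '')
E
python3 tilt.py side s2.png
```

```text
[ 472.5 -230.2  112.8] [3.1 0.  1.6] [ 1.  -0.2 -1.1] 0.12565024252910612 29.997946321964264
-35 48 [-50.5 -39.8 -36.1] fin [-30.4  20.3]
-25 31 [-37.9 -36.4 -35.1] fin [19.4 22.3]
-15 21 [-36.9 -35.9 -33.9] fin [19.3 26. ]
-5 29 [-37.8 -35.4 -34.7] fin [19.6 34.1]
5 36 [-38.7 -36.8 -35.6] fin [19.7 29.5]
15 26 [-39.3 -36.3 -34.6] fin [-74.2  13. ]
25 16 [-65.9 -37.2 -33.8] fin 
35 14 [-37.2 -36.1 -35.7] fin 
55 6 [-36.3 -35.4 -34.4] fin 
65 11 [-36.1 -34.7 -34.1] fin 
75 11 [-36.4 -34.3 -33.9] fin 
85 6 [-61.5 -52.1 -46.9] fin
```

The grip holds at 30 N and the bin stays level, with wall tops 35 mm below the pads, so gravity alone does not tip it. I will tip it by pressing its lower back face gently on the board's top front edge, with the hook clear above the board.

```bash
cat > w.py <<'E'
from g import *
C=np.array([546.8,234.1]); EX=np.array([np.cos(np.radians(103.7)),np.sin(np.radians(103.7))])
def T(X,pz): # pivot X in front of board face, pivot height -> tcp waypoint
    q=C-X*EX; return (round(q[0],1),round(q[1],1),round(pz-19,1),1.81)
E
python3 -c "
from w import *
plan([(472,-230,200,1.56),(560,0,258,1.81),T(120,277),T(95,277)])"
```

```text
(472, -230, 200, 1.56) slide [0.0002, -0.0005, -0.0872] roll 0.0001 dist 87
(560, 0, 258, 1.81) slide [0.2309, 0.0855, -0.058] roll -0.25 dist 253
(np.float64(575.2), np.float64(117.5), 258, 1.81) slide [0.1106, 0.0426, 0.0] roll 0.0 dist 118
(np.float64(569.3), np.float64(141.8), 258, 1.81) slide [0.025, 0.0, 0.0] roll 0.0 dist 25
```

>>> step_arm([
  {"slide": [0,0,-0.03],"roll": 0},
  {"slide": [0,0,-0.06],"roll": 0},
  {"slide": [0,0,-0.088],"roll": 0},
])

```text
t: 5.42
eef_pos: [471.9, -229.9, 200.0]
tcp_rot: [-3.142, -0.0, 1.56]
ft_force: [-0.0, -0.2, -2.2]
opening: 0.125
grip_force: 30.0
```

>>> step_arm([
  {"slide": [0.04,0.015,-0.01],"roll": -0.05},
  {"slide": [0.09,0.033,-0.022],"roll": -0.1},
  {"slide": [0.14,0.052,-0.035],"roll": -0.15},
  {"slide": [0.19,0.07,-0.048],"roll": -0.2},
  {"slide": [0.231,0.0855,-0.058],"roll": -0.25},
])

```text
t: 6.05
eef_pos: [560.3, 2.1, 257.6]
tcp_rot: [3.141, 0.0, 1.812]
ft_force: [0.5, -0.2, -2.4]
opening: 0.122
grip_force: 30.0
```

>>> step_arm([
  {"slide": [0.04,0.015,0],"roll": 0},
  {"slide": [0.08,0.03,0],"roll": 0},
  {"slide": [0.1106,0.0426,0],"roll": 0},
  {"slide": [0.1106,0.0426,0],"roll": 0},
])

```text
t: 6.55
eef_pos: [574.9, 119.5, 256.7]
tcp_rot: [-3.141, -0.0, 1.813]
ft_force: [-0.1, -0.3, -3.4]
opening: 0.124
grip_force: 30.0
```

```bash
python3 tilt.py side s3.png
```

```text
[574.9 118.3 256.7] [-3.1 -0.   1.8] [-0.3  0.2 -3.6] 0.12614276709774327 29.999476075172424
-35 24 [-58.7 -40.6 -34.7] fin [-38.4  15.2]
-25 72 [-53.6 -37.1 -34.1] fin [-22.4  21.5]
-15 31 [-37.4 -34.9 -34.1] fin [12.6 30.2]
-5 31 [-39.3 -35.2 -32.9] fin [20.5 35.5]
5 32 [-47.7 -34.8 -33.8] fin [-43.6  23.3]
15 40 [-45.8 -35.4 -32.8] fin [-58.7 -35.6]
25 32 [-47.7 -36.3 -35.1] fin [-54.6 -30.7]
35 41 [-49.7 -36.1 -34.6] fin [-42.  -13.2]
45 20 [-42.1 -34.8 -33.6] fin [-50.5 -37.2]
55 18 [-50.8 -35.3 -34.3] fin [-74.4 -72.4]
65 18 [-48.5 -34.9 -33.7] fin [-74.3 -72.7]
75 18 [-43.4 -34.2 -32.7] fin [-74.1 -54.1]
85 16 [-36.7 -21.4 -20.4] fin [-55.4 -20. ]
115 10 [-89.5 -82.2 -78.2] fin 
125 8 [-98.  -90.1 -88.8] fin
```

View pics/s3.png

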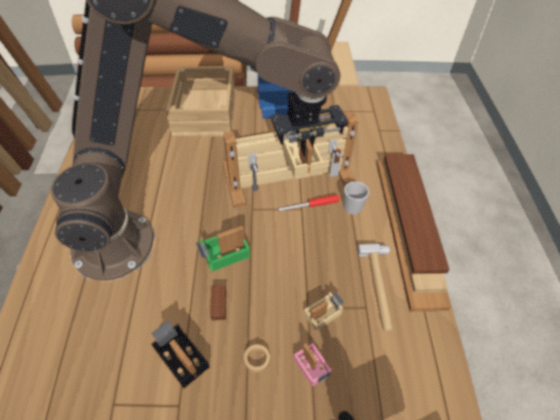

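The bin hangs level in the gripper in front of the board, at image (310,150) between the pegs. The force reading of about −3.5 N matches its weight. I start the gentle tipping push.

>>> step_arm([
  {"slide": [0.01,0,0],"roll": 0},
  {"slide": [0.02,0,0],"roll": 0},
  {"slide": [0.026,0,0],"roll": 0},
  {"slide": [0.03,0,0],"roll": 0},
  {"slide": [0.034,0,0],"roll": 0},
])

```text
t: 7.22
eef_pos: [567.7, 148.9, 257.7]
tcp_rot: [3.141, 0.005, 1.811]
ft_force: [1.7, -20.7, 9.1]
opening: 0.122
grip_force: 30.0
```

>>> step_arm([
  {"slide": [0.002,0,-0.001],"roll": 0},
  {"slide": [0.004,0,-0.002],"roll": 0},
  {"slide": [0.006,0,-0.003],"roll": 0},
])

```text
t: 7.6
eef_pos: [566.6, 153.7, 261.3]
tcp_rot: [3.14, 0.006, 1.81]
ft_force: [0.2, -19.2, 8.9]
opening: 0.127
grip_force: 30.0
```

```bash
python3 tilt.py side s4.png; python3 -c "
import cv2;i=cv2.imread('pics/s4.png')[70:220,220:370];cv2.imwrite('pics/s4c.png',cv2.resize(i,None,fx=4,fy=4,interpolation=2))"
```

```text
[566.5 153.8 261.4] [3.1 0.  1.8] [  0.3 -18.3   8. ] 0.12656568653378447 30.005901753902435
-35 93 [-53.4 -36.9 -32.8] fin [-31.8  19.7]
-25 22 [-36.1 -33.7 -32.7] fin [ 3.5 22.9]
-15 31 [-40.7 -33.8 -32.6] fin [ 7.9 36.9]
-5 32 [-43.5 -34.9 -33.3] fin [20.6 34.7]
5 35 [-45.4 -36.  -34.1] fin [-40.7  21.2]
15 27 [-54.  -37.3 -36.1] fin [-58.  -36.4]
25 35 [-45.5 -37.7 -36.1] fin [-53.9 -29. ]
35 31 [-51.9 -39.6 -37.1] fin [-59.1 -34.3]
45 18 [-43.3 -38.2 -36.8] fin [-75.9 -74.2]
55 18 [-56.  -38.5 -36.9] fin [-76.9 -75. ]
65 9 [-43.7 -40.  -39.1] fin [-77.6 -75.4]
75 27 [-41.7 -32.1 -29.9] fin [-54.9 -28.8]
85 30 [-80.7 -52.6 -38.7] fin [-50.9 -25.1]
105 8 [-81.2 -77.6 -73.1] fin 
115 3 [-85.9 -78.8 -76.3] fin
```

View pics/s4c.png

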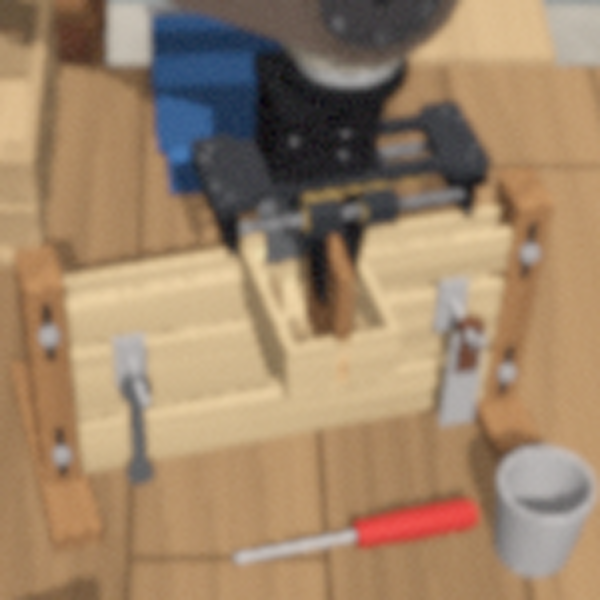

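The crop shows the bin starting to tip: about 4° front-up, with its back on the board's top edge at (250,250). Friction at that edge fights the motion, so I raise along with the push to keep the contact from sliding.

>>> step_arm([
  {"slide": [0.0,0,-0.004],"roll": 0},
  {"slide": [0.003,0,-0.008],"roll": 0},
  {"slide": [0.007,0,-0.011],"roll": 0},
  {"slide": [0.011,0,-0.015],"roll": 0},
  {"slide": [0.015,0,-0.018],"roll": 0},
])

```text
t: 8.28
eef_pos: [562.1, 171.2, 278.1]
tcp_rot: [-3.141, 0.0, 1.81]
ft_force: [1.7, -5.2, -4.6]
opening: 0.124
grip_force: 30.0
```

```bash
cat >> tilt.py <<'E'
    k=(abs(abs(v)-37)<5)&(z<40)&(z>-110)&(u>-30)&(u<75)
    # upper envelope slope
    b=[(lo+2.5,np.percentile(z[k&(u>lo)&(u<lo+5)],92)) for lo in range(-30,72,5) if (k&(u>lo)&(u<lo+5)).sum()>4]
    b=np.array(b); p=np.polyfit(b[:,0],b[:,1],1)
    for _ in range(3):
        r=b[:,1]-np.polyval(p,b[:,0]); p=np.polyfit(b[abs(r)<4,0],b[abs(r)<4,1],1)
    print('TILT',np.degrees(np.arctan(-p[0])),'at0',p[1])
E
python3 tilt.py side | sed -n '1p;$p'; python3 tilt.py top | tail -1
```

```text
[562.  171.6 278.4] [3.1 0.  1.8] [ 0.  -4.2 -4.4] 0.12334605994218036 29.99952882528305
TILT 13.46181460974206 at0 -38.22837822857015
-45 32 [-43.4 -30.9 -27.4] fin [-41.5 -31.6]Traceback (most recent call last):
  File "tilt.py", line 22, in <module>
    b=np.array(b); p=np.polyfit(b[:,0],b[:,1],1)
                                ~^^^^^
IndexError: too many indices for array: array is 1-dimensional, but 2 were indexed
```

>>> step_arm([
  {"slide": [0.003,0,-0.004],"roll": 0},
  {"slide": [0.007,0,-0.007],"roll": 0},
  {"slide": [0.011,0,-0.01],"roll": 0},
  {"slide": [0.015,0,-0.013],"roll": 0},
  {"slide": [0.019,0,-0.015],"roll": 0},
])

```text
t: 9.0
eef_pos: [557.6, 189.7, 293.2]
tcp_rot: [3.141, -0.0, 1.81]
ft_force: [1.4, -4.7, -4.2]
opening: 0.124
grip_force: 30.0
```

>>> step_arm([
  {"slide": [0.004,0,-0.003],"roll": 0},
  {"slide": [0.008,0,-0.005],"roll": 0},
  {"slide": [0.012,0,-0.007],"roll": 0},
  {"slide": [0.016,0,-0.009],"roll": 0},
])

```text
t: 9.5
eef_pos: [553.7, 205.8, 302.2]
tcp_rot: [3.141, -0.001, 1.81]
ft_force: [-0.3, 0.5, -2.6]
opening: 0.124
grip_force: 30.0
```

```bash
python3 tilt.py side | sed -n '1p;$p'
```

```text
[553.7 206.1 302.4] [ 3.1 -0.   1.8] [-0.4  0.2 -3. ] 0.12541943959432525 29.999651312828064
TILT 22.043066868345257 at0 -43.98868716966588
```

>>> step_arm([
  {"slide": [-0.015,0,-0.006],"roll": 0},
  {"slide": [-0.035,0,-0.006],"roll": 0},
  {"slide": [-0.055,0,-0.006],"roll": 0},
  {"slide": [-0.075,0,-0.006],"roll": 0},
  {"slide": [-0.075,0,-0.006],"roll": 0},
])

```text
t: 10.18
eef_pos: [572.1, 130.2, 307.8]
tcp_rot: [-3.141, 0.0, 1.808]
ft_force: [0.3, -0.2, -2.3]
opening: 0.126
grip_force: 30.0
```

```bash
python3 tilt.py side s5.png; python3 -c "
import cv2;i=cv2.imread('pics/s5.png')[70:220,220:370];cv2.imwrite('pics/s5c.png',cv2.resize(i,None,fx=4,fy=4,interpolation=2))"
```

```text
[571.9 131.1 307.8] [-3.1 -0.   1.8] [ 0.3 -0.1 -3.7] 0.1260480566487934 29.999416172504425
-75 9 [-56.4 -55.6 -53.6] fin [-59.8 -52.9]
-65 72 [-46.7 -36.4 -29.4] fin [-46.7 -33.6]
-55 57 [-28.9 -22.5 -20.2] fin [-23.9  -8.9]
-45 22 [-36.4 -23.  -22.1] fin [ 1.3 18.4]
-35 30 [-34.4 -28.5 -26.6] fin [18.8 30.8]
-25 24 [-45.3 -32.3 -30.6] fin [-3.  28.9]
-15 28 [-48.  -37.3 -33.4] fin [10.5 34.3]
-5 28 [-50.5 -41.7 -37.6] fin [19.9 40.8]
5 29 [-59.6 -46.8 -44.4] fin [-44.   23.1]
15 24 [-60.2 -50.2 -46.5] fin 
25 30 [-62.4 -52.8 -51.5] fin 
35 19 [-68.8 -57.  -56.7] fin [-94.9 -85.6]
45 14 [-77.7 -61.2 -58.8] fin [-74.2 -56.8]
55 22 [-56.2 -51.1 -49.4] fin [-53.6 -49.5]
TILT 21.65348378120755 at0 -42.689171450380364
```

View pics/s5c.png

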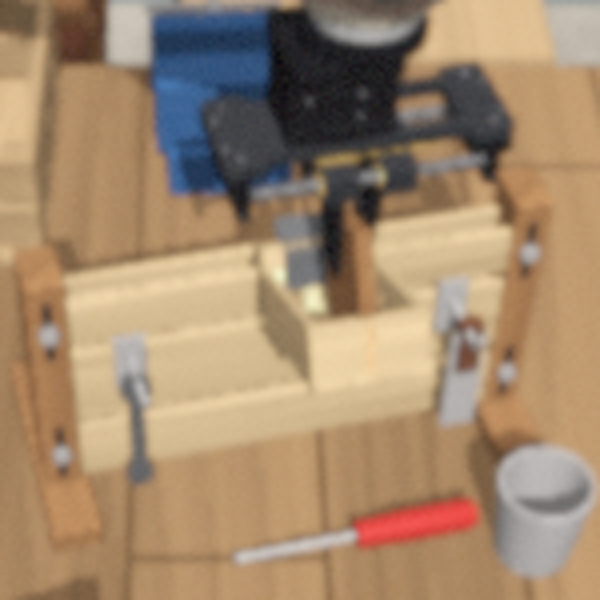

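The crop shows the bin tipped front-up, with its hook plate at (300,260). Tilt is about 22°, but the front sticks out further than expected, so the bin seems to have slipped in the pads. I fit its in-hand pose properly.

```bash
cat > fit.py <<'E'
from tilt import *
from scipy.optimize import least_squares
# boxes in fin frame: centre,halfsize,(rotation about y deg)
def bx(x0,x1,y0,y1,z0,z1): return (np.array([(x0+x1)/2,(y0+y1)/2,(z0+z1)/2]),np.array([x1-x0,y1-y0,z1-z0])/2)
BX=[bx(-37.5,82.5,34,40,-80,-35),bx(-37.5,82.5,-40,-34,-80,-35),bx(-37.5,-31.5,-40,40,-80,-35),
    bx(76.5,82.5,-40,40,-80,-19),bx(-37.5,82.5,-40,40,-80,-74),bx(-37.5,37.5,-6,6,-74,22),bx(82.5,88.5,-25,25,-24,-19)]
def sdf(q):
    d=[]
    for c,h in BX:
        a=abs(q-c)-h; d.append(np.linalg.norm(np.maximum(a,0),axis=1)+np.minimum(a.max(1),0))
    # tongue
    q2=q-np.array([92.5,0,-12]); a=np.radians(30); l=np.stack([q2[:,0]*np.cos(a)-q2[:,2]*np.sin(a),q2[:,1],q2[:,0]*np.sin(a)+q2[:,2]*np.cos(a)],1)
    a_=abs(l)-np.array([2,25,10]); d.append(np.linalg.norm(np.maximum(a_,0),axis=1)+np.minimum(a_.max(1),0))
    return np.min(d,0)
def tf(p,A):
    q=A-np.array([p[0],p[3],p[1]]); t=np.radians(p[2]) # front-up tilt
    return np.stack([q[:,0]*np.cos(t)-q[:,2]*np.sin(t),q[:,1],q[:,0]*np.sin(t)+q[:,2]*np.cos(t)],1)
def fit(cams=('side','wrist'),th=22,umax=88,pz=None):
    A=[]
    for n in cams:
        u,v,z,s=tilt(n); k=(u>-75)&(u<umax)&(abs(v)<48)&(z>-125)&(z<35)&~((abs(u)<16)&(z>-26))&~((z>-15)&(abs(v)>9))
        B=np.stack([u,v,z],1)[k]; A.append(B)
        print(n,len(B))
    A=np.concatenate(A)
    best=min((least_squares(lambda p:np.minimum(abs(sdf(tf(p,A))),8),[d,0,t0,0],loss='soft_l1',f_scale=1.5,x_scale=[5,5,5,2],diff_step=1e-3) for d in (0,-12,8) for t0 in (th-8,th,th+8)),key=lambda r:r.cost)
    r=abs(sdf(tf(best.x,A))); print('du,dz,theta,dv',best.x,'res med',np.median(r),'frac<4',(r<4).mean())
    t=np.radians(best.x[2]); f=lambda x,z:(round(best.x[0]+x*np.cos(t)+z*np.sin(t),1),round(best.x[1]-x*np.sin(t)+z*np.cos(t),1))
    print('arm root',f(82.5,-24),'tongue',f(97,-5),'backbottom',f(82.5,-80))
    print(s['eef_pos'],s['ft_force']); return best.x
if __name__=='__main__':
    import sys
    for cc in (('side',),('wrist',),('side','wrist')): fit(cc,float(sys.argv[1]) if len(sys.argv)>1 else 22)
E
python3 fit.py; python3 -c "
from h import *
save(cam('wrist')['color'],'w2.png')"
```

```text
side 1297
du,dz,theta,dv [-6.9 -1.5 21.7 -0.7] res med 0.8700711929441027 frac<4 0.9660755589822668
arm root (np.float64(60.9), np.float64(-54.4)) tongue (np.float64(81.4), np.float64(-42.1)) backbottom (np.float64(40.2), np.float64(-106.4))
[571.7 131.8 307.8] [ 0.8 -0.3 -2.2]
wrist 18130
du,dz,theta,dv [-4.6 -1.3 22.9 -0.3] res med 0.45614100796809254 frac<4 0.975234418091561
arm root (np.float64(62.1), np.float64(-55.5)) tongue (np.float64(82.8), np.float64(-43.7)) backbottom (np.float64(40.3), np.float64(-107.1))
[571.6 132.2 307.9] [-0.4  1.2 -3. ]
side 1298
wrist 18122
du,dz,theta,dv [-4.4 -1.3 22.9 -0.4] res med 0.49729605398987786 frac<4 0.9738414006179197
arm root (np.float64(62.2), np.float64(-55.5)) tongue (np.float64(83.0), np.float64(-43.6)) backbottom (np.float64(40.4), np.float64(-107.1))
[571.5 132.6 307.9] [ 0.3  0.5 -1.6]
```

View pics/w2.png

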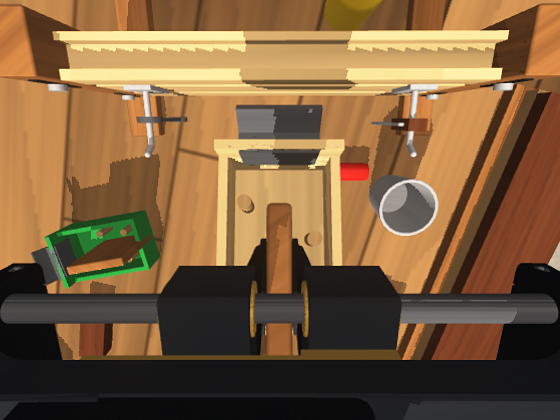

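The wrist view shows the bin and hook plate (280,120) facing the board, with the pegs at (150,120) and (412,120) and the stretch free. The fit is good: tilt 22.9°, and the fin centre 4 mm forward of the pads. I tip it further, with the contact higher on the back face so it cannot slip off again.

>>> step_arm([
  {"slide": [0.01,0,0.015],"roll": 0},
  {"slide": [0.022,0,0.03],"roll": 0},
  {"slide": [0.034,0,0.04],"roll": 0},
  {"slide": [0.042,0,0.04],"roll": 0},
  {"slide": [0.048,0,0.04],"roll": 0},
])

```text
t: 11.1
eef_pos: [560.3, 179.6, 268.2]
tcp_rot: [3.141, -0.0, 1.811]
ft_force: [0.1, -1.1, -2.3]
opening: 0.124
grip_force: 30.0
```

>>> step_arm([
  {"slide": [0.004,0,-0.001],"roll": 0},
  {"slide": [0.008,0,-0.003],"roll": 0},
  {"slide": [0.012,0,-0.006],"roll": 0},
  {"slide": [0.016,0,-0.009],"roll": 0},
])

```text
t: 11.6
eef_pos: [556.8, 193.3, 277.2]
tcp_rot: [3.141, 0.002, 1.81]
ft_force: [1.0, -5.8, -4.8]
opening: 0.127
grip_force: 30.0
```

>>> step_arm([
  {"slide": [0.003,0,-0.002],"roll": 0},
  {"slide": [0.006,0,-0.004],"roll": 0},
  {"slide": [0.009,0,-0.006],"roll": 0},
  {"slide": [0.012,0,-0.007],"roll": 0},
])

```text
t: 12.1
eef_pos: [554.0, 204.9, 284.3]
tcp_rot: [3.141, 0.002, 1.81]
ft_force: [1.1, -6.3, -3.2]
opening: 0.128
grip_force: 30.0
```

```bash
python3 -c "
from fit import *
fit(('wrist',),34,umax=60)"
```

```text
wrist 14155
du,dz,theta,dv [-9.3 -0.7 31.1 -0.3] res med 0.5434956425477111 frac<4 0.9126103850229601
arm root (np.float64(49.0), np.float64(-63.9)) tongue (np.float64(71.2), np.float64(-55.1)) backbottom (np.float64(20.1), np.float64(-111.8))
[553.9 205.2 284.4] [ 1.1 -5.2 -2.8]
```

Tilt is 31°, which is enough. I back off, lower in front of the groove and refit.

>>> step_arm([
  {"slide": [-0.02,0,0],"roll": 0},
  {"slide": [-0.045,0,0],"roll": 0},
  {"slide": [-0.07,0,0.01],"roll": 0},
  {"slide": [-0.075,0,0.03],"roll": 0},
  {"slide": [-0.075,0,0.05],"roll": 0},
])

```text
t: 12.78
eef_pos: [571.8, 131.5, 233.7]
tcp_rot: [3.141, -0.0, 1.808]
ft_force: [-0.1, -0.0, -3.1]
opening: 0.129
grip_force: 30.0
```

>>> step_arm([
  {"slide": [0,0,0.015],"roll": 0},
  {"slide": [0,0,0.015],"roll": 0},
])

```text
t: 13.02
eef_pos: [571.2, 132.7, 218.2]
tcp_rot: [-3.14, -0.0, 1.81]
ft_force: [-0.0, 0.6, -2.3]
opening: 0.124
grip_force: 30.0
```

```bash
python3 -c "
from fit import *
x=fit(('wrist',),31,umax=80)
s=state(); e=np.array(s['eef_pos']); d=np.array([546.8,234.1])-e[:2]
EX=np.array([np.cos(np.radians(103.7)),np.sin(np.radians(103.7))]);EY=np.array([-EX[1],EX[0]])
print('X',d@EX,'lat',-d@EY,'pivot z',e[2]+19, s['tcp_rot'])
c=cam('wrist'); P=cloud(c).reshape(-1,3); P=P[~np.isnan(P).any(1)]
q=P[:,:2]-[546.8,234.1]; sx=q@EX; sy=q@EY
k=(abs(sy)<90)&(sx>-10)&(sx<60)
for lo in range(125,225,3):
    m=k&(P[:,2]>lo)&(P[:,2]<=lo+3)
    if m.sum()>5: print(lo,m.sum(),np.percentile(sx[m],[5,50,95]))
m=(abs(sy)<90)&(P[:,2]>175)&(P[:,2]<205)&(abs(sx)<6); print('face yaw slope',np.polyfit(sy[m],sx[m],1))
k=(sx<-20)&(abs(sy)>95)&(abs(sy)<160)&(P[:,2]>120)&(P[:,2]<200)
for g in (1,-1): print('peg',np.percentile(sy[k&(sy*g>0)],[5,50,95]) if (k&(sy*g>0)).any() else '')
"
```

```text
wrist 14984
du,dz,theta,dv [-8.7 -1.6 31.2  0.2] res med 0.4775188626703297 frac<4 0.9699012279765082
arm root (np.float64(49.4), np.float64(-64.9)) tongue (np.float64(71.7), np.float64(-56.2)) backbottom (np.float64(20.4), np.float64(-112.8))
[571.5 132.9 219. ] [-0.  -0.5 -2.5]
X 104.17011955238969 lat -0.06716869882841081 pivot z 238.02581779088598 [-3.1 -0.   1.8]
125 71 [1.4 1.5 2.2]
128 166 [1.3 1.4 2.1]
131 64 [1.3 1.5 2.2]
134 174 [1.3 1.4 2.1]
137 85 [1.2 1.6 2.2]
140 177 [1.3 1.4 2.1]
143 94 [1.4 1.6 2.2]
146 175 [1.3 1.4 2.1]
149 125 [1.4 1.5 2.2]
152 152 [1.3 1.4 2.2]
155 226 [1.4 1.5 3.2]
158 866 [1.7 2.5 3.7]
173 169 [1.4 1.6 2.2]
176 208 [1.3 2.  2.2]
179 241 [1.4 1.6 2.2]
182 256 [1.4 1.7 2.1]
185 242 [1.5 1.9 2.2]
188 246 [1.4 2.  2.2]
191 927 [ 1.5 18.7 29.3]
194 11842 [13.3 21.6 29.6]
197 1050 [ 1.5 29.7 30.2]
200 1009 [ 1.6 29.8 30.2]
203 1037 [ 1.6 29.7 30.2]
206 2950 [1.9 5.7 9.9]
209 3596 [2.2 5.8 9.5]
face yaw slope [-0.   1.8]
peg [117.1 124.4 131.9]
peg [-140.4 -127.7 -120.1]
```

The wrist depth confirms the geometry: board top 209, lip about 159.3, groove ceiling about 173.3. The bin's tilt is 31° and its arm root is 49.4 mm ahead of the pads and 64.9 mm below them. I go to pre-entry, then feed in slowly.

>>> step_arm([
  {"slide": [0.01,0,0.012],"roll": 0},
  {"slide": [0.02,0,0.012],"roll": 0},
  {"slide": [0.027,0,0.012],"roll": 0},
  {"slide": [0.027,0,0.012],"roll": 0},
])

```text
t: 13.62
eef_pos: [564.9, 160.2, 207.2]
tcp_rot: [3.141, -0.0, 1.811]
ft_force: [0.1, 0.1, -2.1]
opening: 0.127
grip_force: 30.0
```

>>> step_arm([
  {"slide": [0.003,0,0],"roll": 0},
  {"slide": [0.006,0,0],"roll": 0},
  {"slide": [0.009,0,0],"roll": 0},
  {"slide": [0.012,0,0],"roll": 0},
  {"slide": [0.013,0,0],"roll": 0},
])

```text
t: 14.25
eef_pos: [561.9, 172.2, 206.9]
tcp_rot: [3.142, -0.0, 1.81]
ft_force: [0.2, 0.5, -3.7]
opening: 0.125
grip_force: 30.0
```

>>> step_arm([
  {"slide": [0.003,0,-0.001],"roll": 0},
  {"slide": [0.006,0,-0.002],"roll": 0},
  {"slide": [0.009,0,-0.003],"roll": 0},
  {"slide": [0.012,0,-0.004],"roll": 0},
  {"slide": [0.012,0,-0.004],"roll": 0},
])

```text
t: 14.88
eef_pos: [559.1, 183.9, 211.0]
tcp_rot: [3.141, -0.0, 1.81]
ft_force: [-1.3, -0.7, -3.3]
opening: 0.124
grip_force: 30.0
```

```bash
python3 -c "
from fit import *
fit(('wrist',),31,umax=47)" ; python3 -c "
from h import *
c=cam('wrist');save(cv2.resize(c['color'][50:260,130:430],None,fx=2.5,fy=2.5),'w3.png')"
```

```text
wrist 11335
du,dz,theta,dv [-9.3 -0.5 30.8 -0.3] res med 0.5205309554410036 frac<4 0.960388178209087
arm root (np.float64(49.3), np.float64(-63.4)) tongue (np.float64(71.5), np.float64(-54.4)) backbottom (np.float64(20.7), np.float64(-111.5))
[559.  183.8 211. ] [ 0.2 -0.6 -2.4]
```

View pics/w3.png

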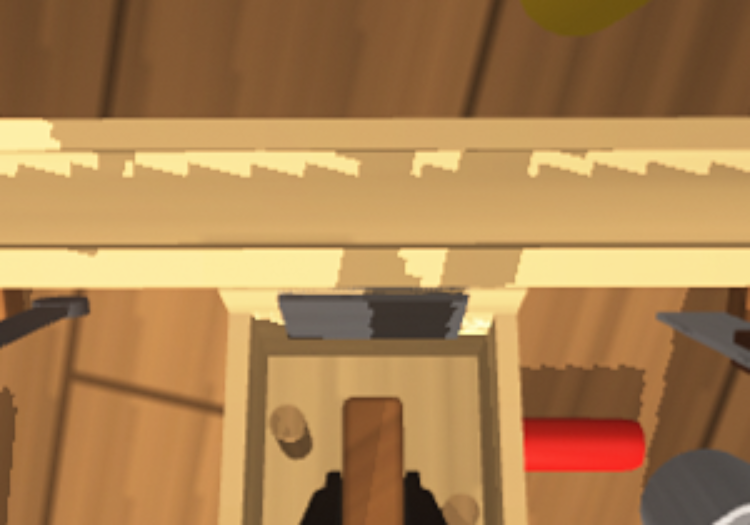

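The view shows the tongue gone behind the front slat, with the plate edge (370,300) at the board. It is fed in about 4 mm out and 7 mm above the lip, without contact force. I now rotate down along the arc about the hook.

>>> step_arm([
  {"slide": [-0.002,0,0.003],"roll": 0},
  {"slide": [-0.004,0,0.006],"roll": 0},
  {"slide": [-0.006,0,0.009],"roll": 0},
  {"slide": [-0.0075,0,0.012],"roll": 0},
  {"slide": [-0.009,0,0.015],"roll": 0},
])

```text
t: 15.6
eef_pos: [561.8, 173.7, 197.3]
tcp_rot: [3.14, 0.002, 1.81]
ft_force: [-2.5, -9.7, 12.5]
opening: 0.125
grip_force: 30.0
```

```bash
python3 -c "
from fit import *
fit(('wrist',),22,umax=53)"
```

```text
wrist 12756
du,dz,theta,dv [-9.4 -0.1 23.5 -0.3] res med 0.4691259561821397 frac<4 0.9652712449043588
arm root (np.float64(56.7), np.float64(-55.0)) tongue (np.float64(77.5), np.float64(-43.4)) backbottom (np.float64(34.3), np.float64(-106.4))
[561.8 173.5 197. ] [-1.5 -9.2 11.4]
```

It rotates (23.5°), but the hook is about 5 mm too far out and its tongue is riding on the lip. I lift slightly and move in before continuing.

>>> step_arm([
  {"slide": [0.001,0,-0.003],"roll": 0},
  {"slide": [0.003,0,-0.004],"roll": 0},
  {"slide": [0.005,0,-0.004],"roll": 0},
  {"slide": [0.006,0,-0.003],"roll": 0},
])

```text
t: 16.15
eef_pos: [559.7, 181.0, 198.8]
tcp_rot: [-3.142, -0.0, 1.81]
ft_force: [0.5, -3.6, 3.5]
opening: 0.124
grip_force: 30.0
```

```bash
cat > q.py <<'E'
from fit import *
import sys
x=fit(('wrist',),float(sys.argv[1]),umax=float(sys.argv[2]))
s=state(); e=np.array(s['eef_pos']); d=np.array([546.8,234.1])-e[:2]
EX=np.array([np.cos(np.radians(103.7)),np.sin(np.radians(103.7))])
t=np.radians(x[2]); X=d@EX+1.5
print('X',X,'root out',X-(x[0]+82.5*np.cos(t)-24*np.sin(t)),'root above lip',e[2]+19-159.3+x[1]-82.5*np.sin(t)-24*np.cos(t))
E
python3 q.py 23 53
```

```text
wrist 12265
du,dz,theta,dv [-9.6 -0.5 23.2 -0.3] res med 0.45078233299263104 frac<4 0.9637994292702813
arm root (np.float64(56.8), np.float64(-55.0)) tongue (np.float64(77.6), np.float64(-43.3)) backbottom (np.float64(34.7), np.float64(-106.5))
[559.8 180.9 198.8] [-0.4 -0.2 -2. ]
X 56.21817881487461 root out -0.5906493792556589 root above lip 3.453039300443738
```

>>> step_arm([
  {"slide": [-0.001,0,0.003],"roll": 0},
  {"slide": [-0.003,0,0.006],"roll": 0},
  {"slide": [-0.005,0,0.009],"roll": 0},
  {"slide": [-0.007,0,0.012],"roll": 0},
  {"slide": [-0.009,0,0.0145],"roll": 0},
])

```text
t: 16.82
eef_pos: [562.4, 171.6, 185.4]
tcp_rot: [3.14, 0.0, 1.81]
ft_force: [-0.9, -3.7, 7.5]
opening: 0.127
grip_force: 30.0
```

```bash
python3 q.py 12 60
```

```text
wrist 14481
du,dz,theta,dv [-8.9 -0.4 13.7 -0.3] res med 0.41301155122829414 frac<4 0.9683723499758304
arm root (np.float64(65.6), np.float64(-43.2)) tongue (np.float64(84.2), np.float64(-28.2)) backbottom (np.float64(52.3), np.float64(-97.6))
[562.5 171.4 185. ] [-0.7 -3.8  6.8]
X 66.08395888570043 root out 0.49487947906163754 root above lip 1.531005219496027
```

>>> step_arm([
  {"slide": [-0.0015,0,0.0035],"roll": 0},
  {"slide": [-0.003,0,0.007],"roll": 0},
  {"slide": [-0.0045,0,0.0105],"roll": 0},
  {"slide": [-0.0058,0,0.013],"roll": 0},
  {"slide": [-0.007,0,0.0155],"roll": 0},
])

```text
t: 17.5
eef_pos: [564.3, 164.7, 169.8]
tcp_rot: [3.14, 0.001, 1.81]
ft_force: [-0.0, -4.7, 6.4]
opening: 0.123
grip_force: 30.0
```

```bash
python3 q.py 2 65
```

```text
wrist 16295
du,dz,theta,dv [-8.  -0.9  2.8 -0.4] res med 0.34534725099369723 frac<4 0.9489413930653575
arm root (np.float64(73.2), np.float64(-29.0)) tongue (np.float64(88.7), np.float64(-10.7)) backbottom (np.float64(70.4), np.float64(-84.9))
[564.3 164.6 169.5] [ 0.7 -4.9  7. ]
X 73.14085342165426 root out -0.08920711430101846 root above lip 0.21843268790878057
```

>>> step_arm([
  {"slide": [0,0,0.0012],"roll": 0},
  {"slide": [-0.0003,0,0.0024],"roll": 0},
  {"slide": [-0.0005,0,0.0034],"roll": 0},
  {"slide": [-0.0005,0,0.0034],"roll": 0},
])

```text
t: 18.05
eef_pos: [564.5, 163.8, 166.4]
tcp_rot: [3.14, 0.001, 1.81]
ft_force: [1.3, -7.0, 7.3]
opening: 0.12
grip_force: 30.0
```

```bash
python3 q.py 1 66
```

```text
wrist 16628
du,dz,theta,dv [-8.3 -1.3  0.6 -0.3] res med 0.33563192944088627 frac<4 0.9422660572528265
arm root (np.float64(74.0), np.float64(-26.1)) tongue (np.float64(88.7), np.float64(-7.2)) backbottom (np.float64(73.4), np.float64(-82.1))
[564.5 163.9 166.4] [ 0.7 -7.3  7.5]
X 73.94526938411282 root out -0.04831172652542648 root above lip 0.047032993344554797
```

Tilt is 0.6° with the arm on the lip and the back on the board, at about 10 N. I let go and lift clear.

>>> step_arm([
  {"slide": [0,0,0],"roll": 0},
  {"slide": [0,0,0],"roll": 0},
  {"slide": [0,0,0],"roll": 0},
  {"slide": [0,0,0],"roll": 0},
], fingers=0.45)

```text
t: 18.6
eef_pos: [563.6, 164.9, 165.4]
tcp_rot: [-3.141, -0.0, 1.81]
ft_force: [-0.7, -0.6, -0.1]
opening: 0.438
grip_force: 0.0
```

>>> step_arm([
  {"slide": [0,0,-0.015],"roll": 0},
  {"slide": [0,0,-0.035],"roll": 0},
  {"slide": [0,0,-0.07],"roll": 0},
  {"slide": [-0.02,0,-0.11],"roll": 0},
  {"slide": [-0.03,0,-0.12],"roll": 0},
])

```text
t: 19.23
eef_pos: [571.6, 135.1, 288.9]
tcp_rot: [3.137, 0.001, 1.81]
ft_force: [0.2, 0.6, -0.4]
opening: 0.444
grip_force: 0.0
```

```bash
cat > r.py <<'E'
from fit import *
C0=np.array([546.8,234.1]);EX=np.array([np.cos(np.radians(103.7)),np.sin(np.radians(103.7))]);EY=np.array([-EX[1],EX[0]])
c=cam('wrist'); s=state(); save(c['color'],'w4.png')
P=cloud(c).reshape(-1,3); P=P[~np.isnan(P).any(1)]
q=P[:,:2]-C0; A=np.stack([q@EX-1.5+82.5,q@EY,P[:,2]-159.3-24],1)
A=A[(A[:,0]>-50)&(A[:,0]<82)&(abs(A[:,1])<48)&(A[:,2]>-95)&(A[:,2]<26)]
b=least_squares(lambda p:np.minimum(abs(sdf(tf(p,A))),8),[0,0,0,0],loss='soft_l1',f_scale=1.5,diff_step=1e-3,x_scale=[5,5,5,2])
r=abs(sdf(tf(b.x,A))); print('hang du,dz,tilt,dv',b.x,np.median(r),(r<4).mean()); print(s['t'],s['eef_pos'],s['ft_force'],s['opening'])
E
python3 r.py
```

```text
hang du,dz,tilt,dv [-2.3 -2.  -1.3 -0.9] 0.4234540252280752 0.9584441794330796
19.275 [571.6 134.3 288.6] [ 0.2 -1.   0.7] 0.4504195555993622
```

View pics/w4.png

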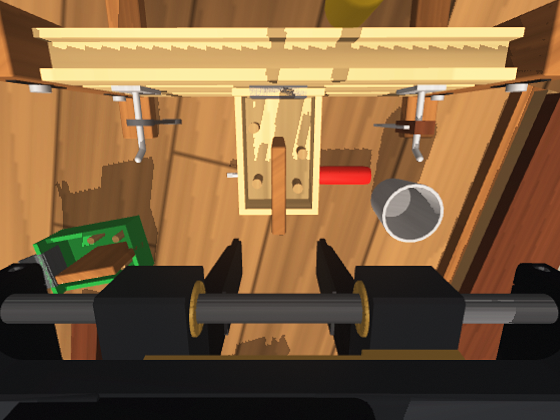

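The bin hangs at (278,150) midway between the pegs, clear of the gripper. The arm was still settling in that frame, so I verify once more at rest.

>>> step_arm([
  {"slide": [-0.01,0,0],"roll": 0},
  {"slide": [-0.02,0,0],"roll": 0},
  {"slide": [-0.02,0,0],"roll": 0},
  {"slide": [-0.02,0,0],"roll": 0},
])

```text
t: 19.77
eef_pos: [575.5, 116.2, 285.0]
tcp_rot: [-3.141, -0.0, 1.81]
ft_force: [-0.0, 0.1, -0.4]
opening: 0.449
grip_force: 0.0
```

```bash
sed -i 's/w4.png/w5.png/' r.py
cat >> r.py <<'E'
sx=q@EX; sy=q@EY
k=(abs(sy)<100)&(abs(sy)>50)&(P[:,2]>175)&(P[:,2]<203)&(abs(sx)<8); print('face',np.median(sx[k]))
k=(abs(sy)<100)&(P[:,2]>204)&(P[:,2]<214)&(abs(sx)<9); print('top z',np.median(P[k,2]))
k=(abs(sy)<100)&(abs(sy)>50)&(P[:,2]>154)&(P[:,2]<166)&(sx>2.5)&(sx<6);print('lip',np.median(P[k,2]) if k.any() else None)
E
python3 r.py
```

```text
hang du,dz,tilt,dv [-2.5 -2.  -1.4 -0.9] 0.4634628390779625 0.9624199528142905
19.825 [575.5 116.4 285.2] [-0.7  0.4 -0.5] 0.45114228128836403
face 2.049410390320853
top z 209.03227169063285
lip 158.91210745320012
```

```bash
python3 -c "
from cell import env
print(env.job_done())"
```

```text
the job is handed in; nothing more can be done
None
```

The bin now hangs by its tongue in the top groove, midway between the pegs; it sagged about 1.4° front-down on release, leaving its back about 1–2 mm off the board. The highest force I saw was about 23 N, the arm touched nothing else that I saw, and I handed the job in at about 20 s with the gripper clear.

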